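Open the bar clamp

TASK

Open the bar clamp on the bench all the way, so that the glued-up block can be taken out later: press down the release paddle in the sliding jaw and, keeping it down, push the jaw back along its bar, away from the block, until it is home against the end stop, without forcing it. Then let go of it. Leave the block and all the loose things on the bench where they are.

Things in the scene. Friction and masses are not known exactly. Their poses are not given: they have to be found in the camera images.
- clamp: Bar clamp fixed to the bench: steel bar 24 mm wide, top 55 mm up; grey fixed head (101 mm high) and bed with the block at its -x end, black sliding jaw, grey end stop (86 mm high) at its +x end. Origin on the bench under the bar; x points along the bar BACKWARDS, from head to stop, the way to push the jaw; z up. Spans x -212 to 168, y -55 to 55 mm. Pose differs in each run.
- jaw (a joint): Sliding jaw, m: 0 = forward, near the block; 0.150 = home against the end stop. Starts at 0 to 0.06. A pawl locks it against going back unless the paddle is held down; then it slides with about 4 N friction and 12 N per m/s drag and stays where left. 95 mm long, 74 mm wide: low front plate (top 100 mm), pocket 56 mm long, open above and at both sides, floored by the paddle, tall back wall.
- release (a joint): Release paddle, m: 0 = up, 0.008 = fully down on a rigid stop. Moves straight down, springs up when let go; 3 N to start, 7 N at the bottom. Beyond about 0.004 down the jaw is free to go back. Starts at 0 to 0.0036, as the pawl may sit on a tooth tip (the jaw may then give up to 8 mm before it catches). No teeth in the last 10 mm before the end stop.
- release_top (a point): Centre of the top of the release paddle, the ribbed grey plate 53 mm (along the bar) by 50 mm that floors the jaw's pocket; 95 mm above the bench when up, 87 mm when fully down. It travels with the jaw. Its axes are the clamp's axes.
- jaw_wall (a point): Point on the jaw's back wall (25 mm thick, 74 mm wide, top 130 mm above the bench), on its upright face that looks forward into the pocket, the face to push towards the clamp's +x: midway across, 112 mm above the bench, 28 mm behind the centre of the paddle. It travels with the jaw.
- clamp_stop (a point): Centre of the face of the end stop that the jaw's back meets, 72 mm above the bench; the jaw is home when the centre of its paddle is 55 mm from it along the bar.
- block: Loose glued-up wooden block of three strips, 75 mm along the bar, 70 mm across, 40 mm high, lying on the clamp's bed (55 mm above the bench) between the fixed head and the jaw's front plate. Origin under its centre. Not to be moved.
- screwdriver: Loose bystander: screwdriver 200 mm long, lying beside the bar. Origin under its middle.
- glue: Loose bystander: yellow glue bottle, diameter 54 mm, 150 mm high, standing beyond the clamp. Origin under its centre.
- tape_measure: Loose bystander: black tape measure 66 x 34 mm, 60 mm high, standing beside the bar on the robot's side. Origin under its centre.
- offcut: Loose bystander: wooden offcut 100 x 45 x 19 mm, lying beside the bar on the robot's side. Origin under its centre.
- jar: Loose bystander: glass jar, diameter 66 mm, 90 mm high, at the left of the bench. Origin under its centre.
- hammer: Loose bystander: hammer 260 mm long, lying at the right of the bench. Origin under its middle.
- can: Loose bystander: can, diameter 76 mm, 120 mm high, at the left of the bench. Origin under its centre.

How it is judged:
On the way, in this order (a step that is already met when the one before it is completed fails the run):
1. the release paddle is pressed down before the jaw has been moved (jaw within 15 mm of its start) (value of joint release above 0.005 m and distance of jaw_wall from where it was at the start of the episode below 0.015 m), for 0.1 s.
2. the jaw goes back along the bar with the paddle held down (value of joint jaw above 0.1 m and value of joint release above 0.0035 m), for 0.02 s.
3. the jaw comes home against the end stop (within 7 mm) (value of joint jaw above 0.143 m), for 0.1 s.
At the end, for the whole second after the job is handed in: The jaw rests within 7 mm of the end stop, the release paddle has sprung up (less than 2 mm down), the block lies within 12 mm of where it was and every loose bystander within 20 mm (value of joint jaw above 0.143 m and value of joint release below 0.002 m and velocity of joint jaw below 0.01 m/s and distance of block from where it was at the start of the episode below 0.012 m and linear speed of block below 0.02 m/s and distance of each of screwdriver, glue, tape_measure, offcut, jar, hammer, can from where it was at the start of the episode below 0.02 m); the robot touches nothing.
It fails at once if the block is lifted, or shoved more than 12 mm (distance of block from where it was at the start of the episode above 0.012 m).
It fails at once if a loose bystander is lifted or moved more than 20 mm (distance of any of screwdriver, glue, tape_measure, offcut, jar, hammer, can from where it was at the start of the episode above 0.02 m).
It fails at once if the jaw is rammed or forced (more than 60 N between fingers and jaw or paddle) (contact force between the fingers and clamp above 60 N).
It also fails if it takes over 35 s, if anything falls off the work surface, if the arm or the gripper's body presses on something with over 40 N, if the wrist force passes 120 N, or if a joint passes its speed limit or range.

ROBOT

A 6-joint arm with a two-finger parallel gripper is mounted at the origin on the work surface. World frame = base frame: x ahead of the robot, y to its left, z up, the work surface at z = 0. Lengths are in m, angles in rad, forces in N, time in s.
With the tool pointing down it reaches from about 0.375 to 0.975 m from the base axis. Payload 3.8 kg.
Tool frame: the origin (TCP) lies on the centre line of the jaws, within the pads' length; the fingertips stand 14 mm ahead of it and the grasp point (between the pads) lies 5 mm behind it; z points along the fingers, y is the line along which they close (so a half turn about z gives the same grasp; the last joint's range is limited). The gripper opens to 85 mm and grips with 20 to 120 N. Pads are 22 mm wide; open, the fingers measure 114 mm over their backs; the gripper's body (76 mm by 85 mm) begins 54 mm behind the grasp point. The pads swing forward as they close: fully open they stand 13 mm farther back than shut.
Start: joints at [-1.314, 0.264, 1.604, -0, 1.274, -0.037], TCP at [0.195, -0.646, 0.245] pointing down, gripper open.
Joint ranges: [-2.63, 2.63], [-0.94, 2.18], [0.31, 2.57], [-1.31, 4.45], [0, 2.66], [-2.55, 2.55]. Speed limits (rad/s): [2.57, 2.57, 3.14, 3.14, 3.14, 3.14].

INTERFACE

Orientations are given as a rotation vector (axis times angle).
In Python, from workcell import bot, eyes, spot_in gives the robot as it stands.
- The arm moves only by the tool carry_out, never from a script. Its argument "series" is text: rows parted by semicolons, each of 4 numbers parted by spaces: the shift along the world's x, y, z in m, then the turn about the world's z in degrees. In form: tx ty tz roll; .... A call has 1 to 20 rows; each row shifts and turns the commanded pose from where the row before left it; what a row does not reach is not made up. A row lasts 1/8 s, in which the tool goes at most 62.5 mm and 10.7 degrees, less where a joint would pass 70% of its speed; a pose out of reach is approached as far as the arm can. A call is refused whole if a number of a shift passes 0.0625 or a number of a turn 10.7, either way. A call with a gripper value outside its range is refused whole. "jaw" is the gripper command: -1 is shut, 1 is fully open, values between are in proportion, set as the call begins (left out, the last holds). The fingers move at their own pace and stop on an object; "grip_force" is the grip in N (left out, the last holds). Time passes only in rows, so rows that do not move let the fingers close. It gives the time, the measured TCP pose, the force, the opening and the grip force at its end, in the units of the state.
- bot.read_state(): the state, without advancing time (a new reading comes with each control period).
- eyes.read_camera(name): name is "scene" or "top" or "wrist"; returns (picture, depth): 420x560x3 uint8, blue, green, red; 420x560 float32, m along the optical axis (not along the pixel's ray), 0 where there is no reading.
- eyes.get_calibration(name): a dict with "K" (3x3 intrinsics, pixels), "position" and "rotation" of the camera in the world; the wrist camera has in their place "T_tool_cam" (4x4, takes a point from camera to tool coordinates, whose origin is the TCP and whose axes are the flange's). Camera axes: x right, y down, z forward; pixel columns grow to the right and rows downward; lengths in m; the calibration is good to about 2 mm. The wrist camera is an equidistant fisheye: a pixel r from the principal point sees the ray r / f radians off the axis. A picture is of the moment at which its call begins: read the wrist's pose just before it. get_calibration takes no time and is no camera call.
- bot.finish_job(): hands the job in; it is judged then, once.
Trained networks look in the newest picture that a camera, given by its name, has taken for a name from the list of things; names that differ only in an ending like _2 or _b are one class to them, and where a whole thing is asked for, a point or a joint stands for the part that bears it (a point fixed in the world has none). Each returns a list of dicts, best first, with "score" (0 to 1); they miss things now and then, are a little off and sometimes report something else, mostly with a low value. They report only what shows in the picture. A call takes as long as a camera call.
- spot_in(camera, target): "rect" ([centre column, centre row, width, height] in pixels, round what is visible of it).
The state is a dict: "time": time; "q": joint angles; "joint_vel": joint speeds; "joint_torque": joint torques, N m; "tool_pos": TCP position; "tcp_rot": TCP orientation; "wrist_force": force on the tool from outside, world axes, zero at the start; "torque": the same for the moment, N m; "width": opening from 0.0 (shut) to 1.0 (fully open); "grip_force": force on a finger pad.
Only numpy, scipy, OpenCV 4.12 (cv2) and the standard library are available. Lean on these libraries where they do the work, as an engineer would, in place of code of your own. Each camera call takes 0.05 s, during which the arm holds its last target. There are 200 camera calls.

## Working session

There is one attempt and no reset: what is moved stays moved. The work goes in short steps, Python scripts to look and compute and a tool call to move; the robot and the scene stay as the last step left them, time stands still between calls to the robot, and variables do not carry over. Pictures are saved under pics/ and viewed, at most 10 in all, crops included, and the job is handed in when it is done.

Besides the shell and the picture viewer there is one more tool, called after "Emit:" by a JSON object that holds its "name" and its "arguments". carry_out: Moves the arm, as the interface text tells. Its arguments: {"type":"object","properties":{"series":{"type":"string"},"jaw":{"type":"number"},"grip_force":{"type":"number"}},"required":["series"]}

```bash
mkdir -p pics
cat > h.py <<'E'
import numpy as np,cv2
from workcell import bot,eyes,spot_in
def cloud(name,d):
    c=eyes.get_calibration(name);K=np.array(c["K"]);R=np.array(c["rotation"]);p=np.array(c["position"])
    v,u=np.mgrid[:d.shape[0],:d.shape[1]]
    P=np.stack([(u-K[0,2])/K[0,0]*d,(v-K[1,2])/K[1,1]*d,d],-1)
    W=P@R.T+p; W[d==0]=np.nan
    return W
E
python3 - <<'E'
from h import *
im,d=eyes.read_camera("top");cv2.imwrite("pics/top.png",im);np.save("top.npy",d);
for t in ["release_top","jaw_wall","clamp","block"]: print(t,spot_in("top",t)[:2])
im,d=eyes.read_camera("scene");cv2.imwrite("pics/scene.png",im);np.save("scene.npy",d)
print(eyes.get_calibration("top"),bot.read_state())
E
```

```text
release_top [{'rect': [278.2, 222.0, 23.7, 16.4], 'score': 0.62}, {'rect': [277.4, 224.8, 35.5, 33.7], 'score': 0.35}]
jaw_wall [{'rect': [276.9, 223.1, 36.1, 33.3], 'score': 0.7}, {'rect': [308.1, 252.5, 22.5, 10.0], 'score': 0.61}]
clamp [{'rect': [280.8, 224.1, 113.3, 73.1], 'score': 0.65}]
block [{'rect': [316.9, 205.5, 27.8, 26.2], 'score': 0.66}]
{'K': array([[518.26937425,   0.        , 277.37741931],
       [  0.        , 518.26937425, 211.09717547],
       [  0.        ,   0.        ,   1.        ]]), 'position': array([0.28639468, 0.01642957, 1.75607543]), 'rotation': array([-2.10829906,  2.15095535, -0.1874477 ])} {'time': 0.3, 'q': array([-1.31393177e+00,  2.64223985e-01,  1.60446046e+00, -2.43403947e-05,
        1.27364412e+00, -3.69015607e-02]), 'joint_vel': array([ 0.0013164 , -0.00206648, -0.00344177,  0.00121867, -0.00037939,
       -0.00016828]), 'joint_torque': array([ 1.31042390e-03, -5.14390290e+01, -3.66970217e+01, -1.09313332e-04,
        7.61982927e-03, -9.02409880e-06]), 'tool_pos': array([ 0.19538635, -0.64587379,  0.24481219]), 'tcp_rot': array([-3.10704147e+00, -4.59693679e-01,  1.63174706e-04]), 'wrist_force': array([ 0.60947759, -0.26995409,  0.53220001]), 'torque': array([0.05670037, 0.05299575, 0.0392273 ]), 'grip_force': 0.0, 'width': 0.998187833253353}
```

View pics/top.png

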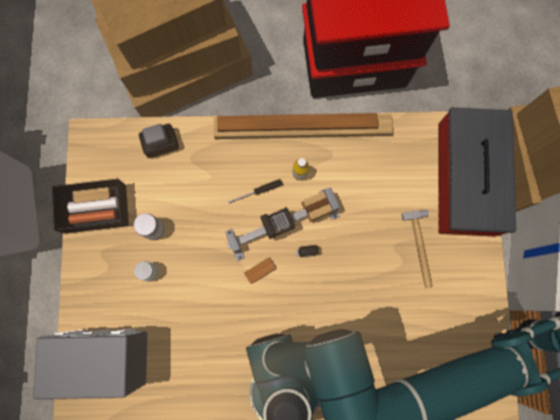

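View pics/scene.png

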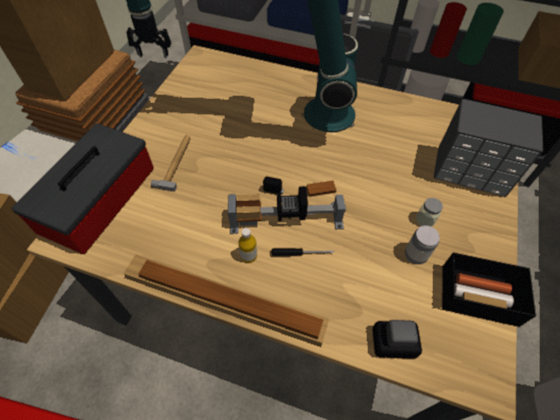

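The top view shows the clamp with its head at (333,203), jaw at (278,222) and end stop at (235,243). The glue is at (301,168), the tape measure at (309,251), the offcut at (260,270) and the screwdriver at (257,191). The scene view agrees with this.

```bash
sed -i 's/R=np.array(c\["rotation"\])/R=cv2.Rodrigues(np.array(c["rotation"],float))[0] if np.size(c["rotation"])==3 else np.array(c["rotation"])/' h.py
python3 - <<'E'
from h import *
from scipy import ndimage as nd
for n in ["top","scene"]:
    im=cv2.imread(f"pics/{n}.png")
    W=cloud(n,np.load(n+".npy"))
    x,y,z=W[...,0],W[...,1],W[...,2]
    print(n,"bench z",np.nanmedian(z[(x>.3)&(x<.9)&(abs(y)<.4)]))
    m=(z>.03)&(z<.2)&(x>.35)&(x<.85)&(abs(y)<.35)
    l,k=nd.label(m,np.ones((3,3)))
    for i in range(1,k+1):
        s=W[l==i]
        if len(s)<40: continue
        print(i,len(s),s.min(0).round(3),s.max(0).round(3))
        if len(s)>800:
            rect=cv2.minAreaRect(s[:,:2].astype(np.float32)*1000);print(rect)
            for a,b in [(.05,.062),(.08,.09),(.088,.099),(.095,.108),(.12,.14)]:
                t=s[(s[:,2]>a)&(s[:,2]<b)]
                if len(t): print(' ',a,len(t),t.mean(0).round(3),t.min(0).round(3),t.max(0).round(3))
E
```

```text
top bench z 0.0005923320149205935
1 272 [ 0.701 -0.093  0.03 ] [ 0.753 -0.041  0.158]
7 1994 [ 0.452 -0.187  0.032] [0.654 0.182 0.139]
((549.5760498046875, 1.5407562255859375), (75.63468933105469, 385.8412780761719), 22.25124168395996)
  0.05 340 [0.532 0.034 0.055] [ 0.454 -0.179  0.05 ] [0.618 0.182 0.062]
  0.08 361 [0.539 0.023 0.086] [ 0.455 -0.186  0.08 ] [0.643 0.179 0.09 ]
  0.088 770 [ 0.579 -0.073  0.094] [ 0.461 -0.185  0.088] [0.654 0.178 0.099]
  0.095 488 [ 0.592 -0.103  0.099] [ 0.483 -0.187  0.095] [0.654 0.161 0.108]
  0.12 178 [0.53  0.045 0.129] [0.495 0.022 0.12 ] [0.567 0.066 0.139]
10 211 [ 0.435 -0.119  0.032] [ 0.473 -0.053  0.069]
scene bench z -0.0002611590676946385
1 218 [ 0.44  -0.114  0.031] [ 0.478 -0.048  0.063]
2 2291 [ 0.458 -0.182  0.031] [0.658 0.188 0.136]
((552.250732421875, 6.275787353515625), (79.68028259277344, 386.36810302734375), 22.378711700439453)
  0.05 468 [0.554 0.024 0.055] [ 0.471 -0.159  0.05 ] [0.658 0.188 0.062]
  0.08 327 [0.55  0.039 0.085] [ 0.458 -0.16   0.08 ] [0.655 0.185 0.09 ]
  0.088 759 [ 0.585 -0.068  0.094] [ 0.462 -0.18   0.088] [0.656 0.184 0.099]
  0.095 436 [ 0.598 -0.101  0.098] [ 0.512 -0.182  0.095] [0.656 0.072 0.107]
  0.12 153 [0.537 0.05  0.129] [0.501 0.026 0.121] [0.572 0.072 0.136]
3 431 [ 0.707 -0.088  0.031] [ 0.759 -0.035  0.154]
```

Emit:
{"name": "carry_out", "arguments": {"series": "0.022 0.041 0.003 6;0.022 0.041 0.003 6;0.022 0.041 0.003 6;0.022 0.041 0.003 6;0.022 0.041 0.003 6;0.022 0.041 0.003 6;0.022 0.041 0.003 6;0.022 0.041 0.003 6;0.022 0.041 0.003 6;0.022 0.041 0.003 6;0.022 0.041 0.003 6;0.022 0.041 0.003 6;0.022 0.041 0.003 6;0.022 0.041 0.003 6;0.022 0.041 0.003 6;0.022 0.041 0.003 6;0 0 0 0;0 0 0 0", "jaw": -1}}

```text
time: 2.55
tool_pos: [0.5471, 0.0098, 0.293]
tcp_rot: [-1.738, -2.617, 0.001]
wrist_force: [-0.2, -0.9, -0.3]
width: -0.002
grip_force: 0.0
```

Run:
```python
from h import *
s=bot.read_state()
im,d=eyes.read_camera("wrist");cv2.imwrite("pics/w.png",im);np.save("w.npy",d)
c=eyes.get_calibration("wrist");K=np.array(c["K"]);T=np.array(c["T_tool_cam"])
R=cv2.Rodrigues(s["tcp_rot"])[0];p=s["tool_pos"]
print(p,R.round(3),K,T.round(3),s["width"],s["wrist_force"],s["time"])
v,u=np.mgrid[:420,:560].astype(float)
a=(u-K[0,2])/K[0,0];b=(v-K[1,2])/K[1,1];r=np.hypot(a,b)+1e-9
k=np.tan(r)/r
P=np.stack([a*k*d,b*k*d,d],-1)
W=(P@T[:3,:3].T+T[:3,3])@R.T+p
W[(d==0)|(r>1.3)]=np.nan
np.save("W.npy",W)
th=np.radians(112.3);e=np.array([np.cos(th),np.sin(th)]);f=np.array([-e[1],e[0]])
Q=(W[...,:2]-[.549,.010]);A=Q@e;B=Q@f;Z=W[...,2]
def rep(n,m):
    if m.sum()<5: print(n,m.sum());return
    xy=W[m][:,:2].astype(np.float32)*1000
    print(n,m.sum(),"A",np.percentile(A[m],[1,50,99]).round(4),"B",np.percentile(B[m],[1,50,99]).round(4),"z",np.median(Z[m]).round(4),cv2.minAreaRect(xy))
near=abs(B)<.06
rep("wall",(Z>.122)&(Z<.138)&near&(A>0)&(A<.08))
rep("paddle",(Z>.080)&(Z<.097)&(abs(B)<.022)&(abs(A)<.022))
rep("front",(Z>.085)&(Z<.106)&near&(A<-.026)&(A>-.06))
rep("stop",(Z>.076)&(Z<.094)&near&(A>.07)&(A<.25))
rep("bar",(Z>.05)&(Z<.06)&near&(A>.07)&(A<.25))
rep("bench",(abs(Z)<.015))
```

```text
[0.54711636 0.00976833 0.2930423 ] [[-0.388  0.922 -0.001]
 [ 0.922  0.388 -0.001]
 [-0.    -0.001 -1.   ]] [[325.1922621    0.         279.83766808]
 [  0.         325.1922621  206.50555288]
 [  0.           0.           1.        ]] [[ 0.001 -0.955 -0.296  0.075]
 [ 1.     0.001 -0.001  0.001]
 [ 0.001 -0.296  0.955 -0.129]
 [ 0.     0.     0.     1.   ]] -0.001803944686085536 [-0.17664706 -0.85689503 -0.34362819] 2.55
wall 2142 A [0.0267 0.0393 0.0507] B [-0.0358  0.0003  0.0358] z 0.13 ((534.3021850585938, 45.767181396484375), (74.48731231689453, 25.185672760009766), 22.04364776611328)
paddle 1684 A [-0.0217 -0.0002  0.02  ] B [-0.0216 -0.      0.0218] z 0.0922 ((549.3553466796875, 9.268346786499023), (43.818328857421875, 42.30930709838867), 22.117687225341797)
front 1116 A [-0.0439 -0.0334 -0.0262] B [-0.0338  0.0006  0.0342] z 0.0997 ((561.84912109375, -22.689682006835938), (69.87705993652344, 18.29234504699707), 22.6988525390625)
stop 1408 A [0.1491 0.1606 0.1745] B [-0.0281  0.0006  0.0292] z 0.0861 ((487.1268005371094, 159.49578857421875), (59.51485061645508, 26.39744758605957), 22.253829956054688)
bar 1595 A [0.0708 0.1114 0.1496] B [-0.0183  0.0006  0.02  ] z 0.0554 ((505.08099365234375, 111.68904113769531), (58.291290283203125, 80.90199279785156), 20.40997886657715)
bench 140878 A [-0.4736  0.0367  0.2635] B [-0.4213  0.0824  0.6088] z 0.0005 ((252.81747436523438, -228.1859130859375), (1772.824462890625, 871.9515991210938), 47.16811752319336)
```

View pics/w.png

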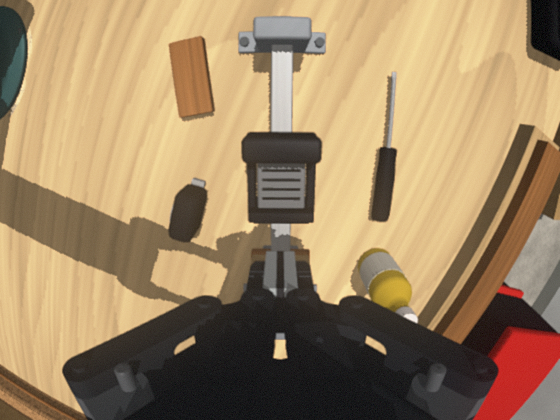

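The wrist view shows the jaw pocket at (282,187) clear of the fingers, with the stop at (282,35). All heights match: wall 130, paddle 92, stop 86 mm. The travel left is about 95 mm along (-0.378, 0.926).

Emit:
{"name": "carry_out", "arguments": {"series": "0 0.004 -0.03 0;0 0 -0.03 0;0 0 -0.03 0;0 0 -0.03 0;0 0 -0.025 0;0 0 -0.02 0;0 0 -0.01 0;0 0 0 0;0 0 -0.004 0;0 0 -0.004 0;0 0 0 0"}}

```text
time: 3.98
tool_pos: [0.5474, 0.014, 0.1103]
tcp_rot: [1.738, 2.617, -0.0]
wrist_force: [-0.8, -0.3, 0.7]
width: -0.001
grip_force: 0.0
```

Emit:
{"name": "carry_out", "arguments": {"series": "0 0 -0.002 0;0 0 -0.002 0;0 0 -0.002 0;0 0 -0.001 0;0 0 0 0"}}

```text
time: 4.6
tool_pos: [0.5476, 0.014, 0.1037]
tcp_rot: [1.738, 2.617, 0.0]
wrist_force: [-3.0, 0.3, 5.2]
width: 0.004
grip_force: 2.5
```

Emit:
{"name": "carry_out", "arguments": {"series": "0 0 -0.001 0;0 0 -0.001 0;0 0 0 0;0 0 0 0"}}

```text
time: 5.1
tool_pos: [0.5476, 0.014, 0.1018]
tcp_rot: [1.738, 2.617, 0.0]
wrist_force: [-1.5, -0.2, 5.1]
width: 0.001
grip_force: 2.9
```

Emit:
{"name": "carry_out", "arguments": {"series": "0 0 -0.001 0;0 0 -0.0005 0;0 0 0 0;0 0 0 0"}}

```text
time: 5.6
tool_pos: [0.5477, 0.014, 0.101]
tcp_rot: [1.738, 2.617, 0.0]
wrist_force: [-3.5, 1.1, 9.5]
width: 0.002
grip_force: 5.0
```

Emit:
{"name": "carry_out", "arguments": {"series": "-0.0011 0.0028 0 0;-0.0023 0.0056 0 0;-0.0023 0.0056 0 0;-0.0023 0.0056 0 0;-0.0023 0.0056 0 0;-0.0023 0.0056 0 0;-0.0023 0.0056 0 0;-0.0011 0.0028 0 0;0 0 0 0"}}

```text
time: 6.72
tool_pos: [0.5333, 0.0526, 0.1012]
tcp_rot: [1.735, 2.614, 0.002]
wrist_force: [1.1, -2.7, 5.8]
width: 0.0
grip_force: 3.1
```

```bash
cat > j.py <<'E'
from h import *
s=bot.read_state();print(s["time"],s["tool_pos"],s["wrist_force"])
im,d=eyes.read_camera("scene");W=cloud("scene",d)
th=np.radians(112.3);e=np.array([np.cos(th),np.sin(th)]);f=np.array([-e[1],e[0]])
for n,D in (("before",np.load("scene.npy")),("now",d)):
    W=cloud("scene",D);Q=W[...,:2]-[.549,.010];A=Q@e;B=Q@f;Z=W[...,2]
    m=(Z>.122)&(Z<.134)&(abs(B)<.045)&(A>.0)&(A<.16)
    print(n,m.sum(),np.percentile(A[m],[2,50,90,98]).round(4))
cv2.imwrite("pics/s%d.png"%(s["time"]*100),im)
E
python3 j.py
```

```text
6.725 [0.53331109 0.05255654 0.10116584] [ 1.13111887 -2.69477177  5.83630238]
before 146 [0.0298 0.0408 0.051  0.0531]
now 99 [0.0628 0.078  0.0852 0.0868]
```

The jaw is moving, about 34 mm so far, so the wall is in contact. I'll keep going.

Emit:
{"name": "carry_out", "arguments": {"series": "-0.0011 0.0028 0 0;-0.0023 0.0056 0 0;-0.0023 0.0056 0 0;-0.0023 0.0056 0 0;-0.0023 0.0056 0 0;-0.0023 0.0056 0 0;-0.0023 0.0056 0 0;-0.0023 0.0056 0 0;-0.0023 0.0056 0 0;-0.0011 0.0028 0 0;0 0 0 0"}}

```text
time: 8.15
tool_pos: [0.5125, 0.1031, 0.101]
tcp_rot: [1.735, 2.615, 0.002]
wrist_force: [-0.1, -2.3, 6.0]
width: -0.004
grip_force: 3.3
```

Emit:
{"name": "carry_out", "arguments": {"series": "-0.0006 0.0014 0 0;-0.0006 0.0014 0 0;-0.0006 0.0014 0 0;0 0 0 0"}}

```text
time: 8.65
tool_pos: [0.5108, 0.107, 0.101]
tcp_rot: [1.735, 2.615, 0.002]
wrist_force: [0.2, -3.5, 6.8]
width: -0.004
grip_force: 3.1
```

```bash
python3 j.py
```

```text
8.65 [0.51084146 0.10704831 0.10101839] [ 0.24149887 -3.52621425  6.82024875]
before 146 [0.0298 0.0408 0.051  0.0531]
now 84 [0.1233 0.1382 0.1448 0.1457]
```

Moved about 93 mm. I'll creep until I feel contact.

Emit:
{"name": "carry_out", "arguments": {"series": "-0.0004 0.0009 0 0;-0.0004 0.0009 0 0;-0.0004 0.0009 0 0;0 0 0 0"}}

```text
time: 9.2
tool_pos: [0.5097, 0.1097, 0.101]
tcp_rot: [1.735, 2.614, 0.002]
wrist_force: [1.8, -4.3, 6.3]
width: 0.004
grip_force: 3.1
```

Emit:
{"name": "carry_out", "arguments": {"series": "-0.0004 0.0009 0 0;-0.0004 0.0009 0 0;-0.0004 0.0009 0 0;0 0 0 0"}}

```text
time: 9.7
tool_pos: [0.5089, 0.1117, 0.1011]
tcp_rot: [1.734, 2.614, 0.001]
wrist_force: [2.0, -6.1, 6.2]
width: 0.001
grip_force: 3.1
```

Emit:
{"name": "carry_out", "arguments": {"series": "-0.0004 0.0009 0 0;-0.0004 0.0009 0 0;0 0 0 0"}}

```text
time: 10.07
tool_pos: [0.5088, 0.112, 0.1012]
tcp_rot: [1.731, 2.612, -0.001]
wrist_force: [4.3, -11.8, 4.6]
width: 0.005
grip_force: 3.1
```

The force has risen to 12 N with no further motion, so the jaw is home. I'll relieve the push slightly, then lift straight up.

Emit:
{"name": "carry_out", "arguments": {"series": "0.0008 -0.0018 0 0;0.0004 -0.0009 0.002 0;0 0 0.004 0;0 0 0.006 0;0.0015 -0.0037 0.008 0;0 0 0.015 0;0 0 0.03 0;0 0 0.04 0;0 0 0.04 0;0 0 0.04 0;0 0 0 0;0 0 0 0"}}

```text
time: 11.58
tool_pos: [0.5081, 0.1085, 0.2848]
tcp_rot: [-1.738, -2.617, 0.0]
wrist_force: [-0.6, 0.2, 0.5]
width: 0.003
grip_force: 0.0
```

```bash
python3 j.py
python3 - <<'E'
from h import *
s=bot.read_state();im,d=eyes.read_camera("wrist");cv2.imwrite("pics/w2.png",im)
c=eyes.get_calibration("wrist");K=np.array(c["K"]);T=np.array(c["T_tool_cam"])
R=cv2.Rodrigues(s["tcp_rot"])[0];p=s["tool_pos"]
v,u=np.mgrid[:420,:560].astype(float)
a=(u-K[0,2])/K[0,0];b=(v-K[1,2])/K[1,1];r=np.hypot(a,b)+1e-9;k=np.tan(r)/r
W=(np.stack([a*k*d,b*k*d,d],-1)@T[:3,:3].T+T[:3,3])@R.T+p;W[d==0]=np.nan
th=np.radians(112.3);e=np.array([np.cos(th),np.sin(th)]);f=np.array([-e[1],e[0]])
Q=W[...,:2]-[.549,.010];A=Q@e;B=Q@f;Z=W[...,2]
for n,m in dict(wall=(Z>.122)&(Z<.138)&(abs(B)<.05)&(A>.08)&(A<.2),stop=(Z>.076)&(Z<.09)&(abs(B)<.025)&(A>.14)&(A<.25),pad=(Z>.08)&(Z<.1)&(abs(B)<.02)&(abs(A-.095)<.02)).items(): print(n,m.sum(),np.percentile(A[m],[1,50,99]).round(4),np.median(Z[m]).round(4))
E
```

```text
11.575 [0.50814897 0.10854024 0.28481945] [-0.55768307  0.20527716  0.46318563]
before 146 [0.0298 0.0408 0.051  0.0531]
now 147 [0.1268 0.1381 0.1476 0.15  ]
wall 2254 [0.1225 0.1357 0.147 ] 0.13
stop 1323 [0.147  0.1618 0.1748] 0.0863
pad 1485 [0.0754 0.0956 0.1144] 0.0956
```

View pics/w2.png

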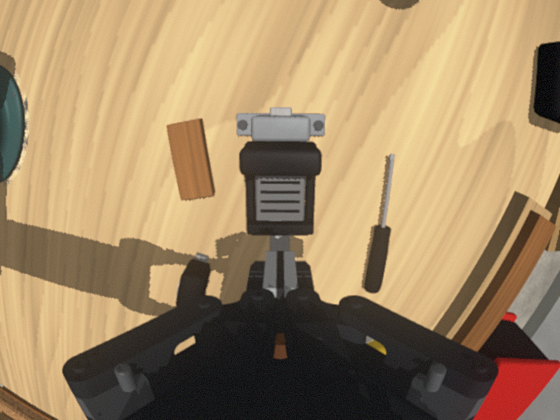

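The view shows the jaw (281,190) flush against the stop (281,127). The paddle has sprung up to 95 mm, and the offcut, tape measure and screwdriver look undisturbed. I'm handing the job in.

```bash
python3 -c "
from workcell import bot
print(bot.finish_job())"
```

```text
the job is handed in; nothing more can be done
None
```

The clamp is fully open: the jaw is home against the end stop, the paddle has sprung back up, and the arm is clear of everything; the job is handed in, with no verdict returned.

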